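# Fit the charged battery to the cordless chopper

### The arm

A 7-joint arm with a two-finger parallel gripper is mounted at the origin on a cart in front of the work surface, level with it; the furniture and walls round the work are solid. World frame = base frame: x ahead of the robot, y to its left, z up, the work surface at z = 0. Lengths are in m, angles in rad, forces in N, time in s.
With the tool pointing down it reaches from about 0.4 to 0.85 m from the base axis. Payload 4.5 kg.
Tool frame: the origin (TCP) lies between the finger pads; the fingertips stand 14 mm ahead of it and the grasp point (between the pads) lies 5 mm behind it; z points along the fingers, y is the line along which they close (so a half turn about z gives the same grasp; the last joint's range is limited). The gripper opens to 88 mm and grips with 3 to 60 N. Pads are 18 mm wide; open, the fingers measure 123 mm over their backs; the gripper's body (75 mm by 187 mm) begins 45 mm behind the grasp point.
Start: joints at [-1.067, 0.689, -0.195, 1.565, 0.157, 0.902, -0.215], TCP at [0.283, 0.557, 0.253] pointing down, gripper open.
Joint ranges: [-3.01, 3.01], [-0.46, 2.08], [-1.47, 1.51], [0.13, 2.56], [-1, 4.14], [0.04, 2.09], [-2.66, 2.66]. Speed limits (rad/s): [2.57, 2.57, 3.14, 3.14, 3.14, 3.14, 3.14].

### API

Orientations are given as a unit quaternion [x, y, z, w].
In Python, from rig import r gives the robot as it stands.
- The arm moves only by the tool carry_out, never from a script. Its argument "rows" is a list of rows, each an object of numbers: "tx", "ty", "tz": the shift along the tool's x, y, z in cm; "wx", "wy", "wz": the turn, a rotation vector about the tool's x, y, z in rad; "jaw": the finger opening in cm, from 0 to 8.81. A call has 1 to 10 rows; each row is the pose to reach, as a shift and turn from the pose commanded when the call began, along the tool's axes at that moment; what a row does not reach only later rows make up. A row lasts 1/8 s, in which the tool goes at most 62.5 mm and 10.7 degrees, less where a joint would pass 70% of its speed; a pose out of reach is approached as far as the arm can. A call with a gripper value outside its range is refused whole. The fingers move at their own pace and stop on an object; "newtons" is the grip in N (left out, the last holds). Time passes only in rows, so rows that repeat a pose let the fingers close. It gives the time, the measured TCP pose, the force, the opening and the grip force at its end, in the units of the state.
- r.state(): the state, without advancing time (a new reading comes with each control period).
- r.snapshot(name): name is "scene" or "top"; returns a dict with "frame" (480x640x3 uint8, red, green, blue), "K" (3x3 intrinsics, pixels), "xyz" and "rotation" of the camera in the world. Camera axes: x right, y down, z forward; pixel columns grow to the right and rows downward; lengths in m; the calibration is good to about 2 mm. A picture is of the moment at which its call begins. There is no depth.
- r.sign_off(): hands the job in; it is judged then, once.
Trained networks look in the newest picture that a camera, given by its name, has taken for a name from the list of things; names that differ only in an ending like _2 or _b are one class to them, and where a whole thing is asked for, a point or a joint stands for the part that bears it (a point fixed in the world has none). Each returns a list of dicts, best first, with "score" (0 to 1); they miss things now and then, are a little off and sometimes report something else, mostly with a low value. They report only what shows in the picture. A call takes as long as a camera call. They do not tell look-alikes from the thing itself.
- r.boxes_of(thing, camera): "pixel" ([column, row] in pixels, amid what is visible of it).
- r.silhouettes(thing, camera): "pixels" (480x640 bool, what is visible of it) and "pixel" ([column, row] in pixels, amid what is visible of it).
- r.landmark_of(thing, camera): "pixel" ([column, row] in pixels: a listed point, or the origin of a listed thing).
The state is a dict: "time": time; "joint_pos": joint angles; "joint_velocities": joint speeds; "tau": joint torques, N m; "eef_pos": TCP position; "tcp_rot": TCP orientation; "wrist_force": force on the tool from outside, world axes, zero at the start; "ft_torque": the same for the moment, N m; "opening": finger opening in m; "finger_force": force on a finger pad.
Only numpy, scipy, OpenCV 4.12 (cv2) and the standard library are available. Lean on these libraries where they do the work, as an engineer would, in place of code of your own. Each camera call takes 0.05 s, during which the arm holds its last target. There are 200 camera calls.

### The job

The battery on the charger is full and the cordless chopper next to it has none. Press the charger's orange catch until the battery kicks out, slide it off the charger, and slide it into the chopper's bay, nose first, until the catch clicks and it stays fully home when you let go. Do it with gentle hand force, without straining rails or catches, and leave the other kitchen things where they are.

Things in the scene. Friction and masses are not known exactly. Their poses are not given: they have to be found in the camera images.
- battery: Battery, 72 (x) x 62 (y) x 50 mm, 220 g. Origin: middle of its underside; +x to its nose, which goes in first. Dark dovetail foot 9 mm high, 62 wide below, 51 above, nose tapered; grey ribbed grip block above, x = -28 to 36, 40 wide, up to 50 mm; at the tail (x = -36) a heel 34 wide, 14 high. Grip the block across y, fingertips 12 mm or more above the underside.
- charger: Grey charger, 144 x 84 mm, fixed on the worktop. Origin: at worktop height below the middle of a battery that is home. +x is the way into its bay, away from the open mouth. The bay is the same as the chopper's (see chopper_mouth). A head 56 mm high, x = 36 to 80 mm, closes the bay and carries the orange catch pad. The fingers must not press it with more than 40 N.
- charger_seat (a point): Where the battery's origin lies when it is home in the charger: on the bay floor, 24 mm above the worktop; axes as the charger's. To take it off, draw the battery out along -x (a few N) until its origin is 80 mm or more from here; only then can it be lifted. Battery against charger: 40 N at most.
- charger_pad (a point): Centre of the top of the charger's orange ribbed catch pad, 30 (x) x 32 mm, 66 mm above the worktop at rest, 60 mm from the charger's origin along its +x; moves down with the pad. The home battery's nose face is 24 mm from the pad's centre and its top 8 mm higher than the pad.
- charger_catch (a joint): Travel of the charger's catch pad, m: 0 up, 0.006 at its stop; 4 to 6 N press it down. Its tooth locks the battery's nose bar; pressed over 5 mm it lets go and, while it is held down, a spring kicks the battery 10 mm out along -x. Let go after that, the pad stays part-way down under the battery, unlocked, until that is drawn out. Let go before, it locks again.
- chopper: Cordless chopper, fixed on the worktop: cream motor base, 100 mm diameter, its centre 122 mm along +x, with clear bowl and dark lid up to 167 mm high; head with orange pad as on the charger and the bay in front. Origin: at worktop height below the middle of a battery that is home. +x is the way into the bay. Fingers against chopper: 40 N at most.
- chopper_mouth (a point): Middle of the bay's mouth, on its floor, 24 mm above the worktop, 40 mm before the seat; axes as the chopper's. The floor starts 24 mm before it. Dovetail rails, tops 10 mm above the floor, 51 mm or more apart, run from here to the stop; mouth flared 5 mm a side, narrowing over 20 mm. In them the battery has 1 mm play each side and 1.2 mm upward. Set it down with its origin 40 mm before here.
- chopper_seat (a point): Where the battery's origin lies when it is home in the chopper, at the stop; axes as the chopper's. Pushed in, it meets the catch ramp 17 mm before here (2 to 7 N), a spring plunger for the last 10 mm (3 to 5 N more), and the tooth clicks up within the last 1 mm.. Push low, at the heel: pushed high up it tips and binds. 10 to 18 N seat it; never over 40 N.
- chopper_catch (a joint): How far the chopper's catch is pressed down, m: 0 when up and when it has locked, up to 0.006; the passing battery pushes it down. Locked, the battery rests about 1 mm short of the stop; not locked, it is kicked 10 mm out when let go.
- onion: Red onion, 82 mm, bystander. Origin at its underside.
- pepper_mill: Wooden pepper mill, 58 mm diameter, 160 mm high, bystander. Origin at its underside.
- salt_shaker: Glass salt shaker, 44 mm diameter, 90 mm high, bystander. Origin at its underside.
- coffee_cup: White cup, 62 x 92 x 51 mm, bystander. Origin at its underside.
- wooden_spoon: Wooden spoon, 310 x 47 x 14 mm, lying, bystander. Origin at its underside.
- teaspoon: Teaspoon, 130 x 27 x 11 mm, lying, bystander. Origin at its underside.
Things that resemble listed ones, but are neither listed nor needed, are in the scene too. Leave any blue look-alike of the battery alone.

How it is judged:
By the outcome, as a careful person would: the job done as asked, in the order asked, and still so for the second after the job is handed in, with the robot touching nothing.
It also fails if it takes over 72 s, if anything falls off the work surface, if the arm or the gripper's body presses on something with over 40 N, if the wrist force passes 120 N, or if a joint passes its speed limit or range.

## Working session

There is one attempt and no reset: what is moved stays moved. The work goes in short steps, Python scripts to look and compute and a tool call to move; the robot and the scene stay as the last step left them, time stands still between calls to the robot, and variables do not carry over. Pictures are saved under pics/ and viewed, at most 10 in all, crops included, and the job is handed in when it is done.

Besides the shell and the picture viewer there is one more tool, called as name(argument=value, ...) on one line, values as JSON. carry_out: Moves the arm, as the interface text tells. Its arguments: {"type":"object","properties":{"rows":{"type":"array"},"newtons":{"type":"number"}},"required":["rows"]}

```bash
mkdir -p pics; ls; cat > h.py <<'E'
import numpy as np, cv2
from rig import r
from scipy.spatial.transform import Rotation as R
def ray(s,px):
    K=np.array(s["K"]);d=np.linalg.inv(K)@np.array([px[0],px[1],1.]);Rm=np.array(s["rotation"])
    if Rm.shape!=(3,3): Rm=R.from_quat(Rm).as_matrix()
    return np.array(s["xyz"]),Rm@d
def at(s,px,z):
    o,d=ray(s,px);return o+d*(z-o[2])/d[2]
def proj(s,p):
    Rm=np.array(s["rotation"])
    if Rm.shape!=(3,3): Rm=R.from_quat(Rm).as_matrix()
    c=Rm.T@(np.array(p)-np.array(s["xyz"]));u=np.array(s["K"])@c;return u[:2]/u[2]
def save(s,n): cv2.imwrite("pics/"+n+".png",cv2.cvtColor(s["frame"],cv2.COLOR_RGB2BGR))
E
python3 - <<'E'
from h import *
np.set_printoptions(precision=4,suppress=True)
Z=dict(battery=.024,charger=0,charger_seat=.024,charger_pad=.066,chopper=0,chopper_mouth=.024,chopper_seat=.024)
for c in("top","scene"):
    s=r.snapshot(c);save(s,c+"0");print(c,s["xyz"])
    for t,z in Z.items():
        for k in r.landmark_of(t,c)[:3]: print(t,round(k["score"],2),np.array(k["pixel"]),at(s,k["pixel"],z))
print(r.state())
E
```

```text
pics
top [0.3301 0.0869 1.1476]
battery 0.72 [268.2 177.4] [0.6689 0.1855 0.024 ]
battery 0.71 [348.7 209. ] [ 0.584 -0.014  0.024]
charger 0.86 [270.7 242. ] [0.5085 0.1824 0.    ]
charger 0.46 [326.7 298. ] [0.3659 0.0455 0.    ]
charger 0.2 [196.9 187.2] [0.6535 0.3692 0.    ]
charger_seat 0.81 [264. 240.] [0.51   0.1968 0.024 ]
charger_pad 0.7 [261.3 215.1] [0.5636 0.1988 0.066 ]
chopper 0.74 [427.3 231.2] [ 0.5282 -0.2135  0.    ]
chopper_mouth 0.7 [430.1 239. ] [ 0.5044 -0.213   0.024 ]
chopper_mouth 0.59 [434.1 287. ] [ 0.386  -0.2157  0.024 ]
chopper_seat 0.8 [432.  227.5] [ 0.5332 -0.2195  0.024 ]
scene [ 0.1169 -0.5871  0.9368]
battery 0.89 [368.4 204.5] [0.6696 0.182  0.024 ]
battery 0.8 [386.1 273.4] [ 0.5897 -0.0234  0.024 ]
battery 0.77 [309.  223.5] [0.5078 0.1923 0.024 ]
charger 0.61 [309.4 230.2] [0.5086 0.1921 0.    ]
charger_seat 0.81 [314.2 222.8] [0.5201 0.1885 0.024 ]
charger_pad 0.68 [332.9 200.9] [0.575  0.1966 0.066 ]
chopper 0.81 [411.6 361.6] [ 0.5257 -0.2208  0.    ]
chopper_mouth 0.75 [394.1 356.8] [ 0.4908 -0.2055  0.024 ]
chopper_mouth 0.35 [283.3 293.2] [0.3645 0.0337 0.024 ]
chopper_seat 0.93 [415.8 348.7] [ 0.5388 -0.2106  0.024 ]
{'time': 0.8, 'joint_pos': array([-1.0672,  0.6891, -0.1946,  1.5653,  0.1573,  0.9025, -0.2151]), 'joint_velocities': array([-0.0021, -0.0013,  0.001 ,  0.0009,  0.001 , -0.0001, -0.0008]), 'tau': array([ -0.0002, -52.7463,  -1.267 , -15.3742,  -0.0518,  -0.0008,
         0.0001]), 'eef_pos': array([0.2829, 0.5573, 0.2528]), 'tcp_rot': array([0.2327, 0.9725, 0.    , 0.    ]), 'wrist_force': array([-0.5168, -0.3235, -1.3237]), 'ft_torque': array([-0.0069, -0.0391, -0.0139]), 'finger_force': 0.0, 'opening': 0.08825296516389847}
```

View pics/top0.png

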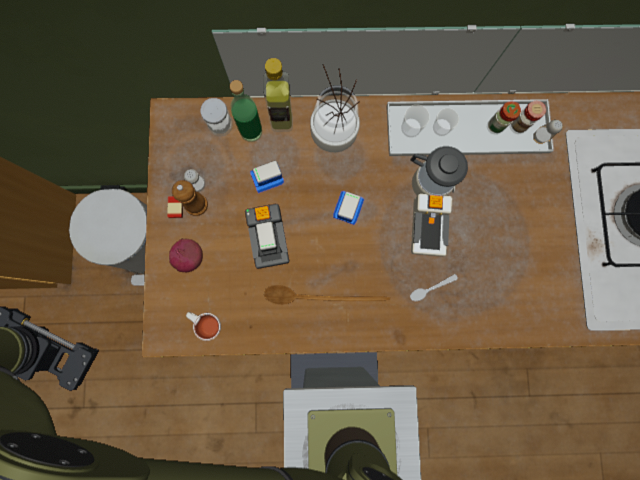

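View pics/scene0.png

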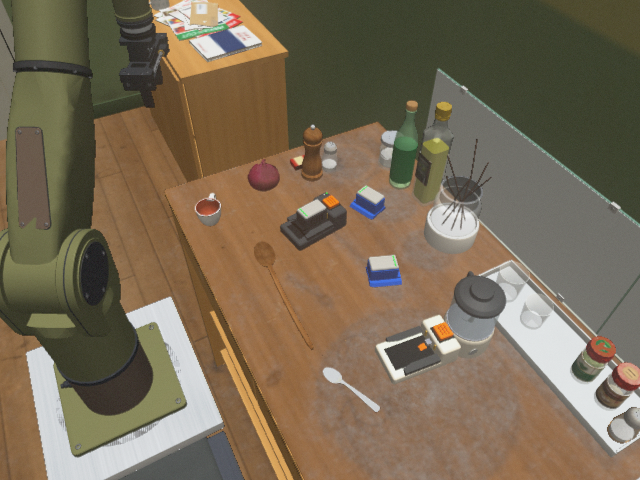

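The top view shows the charger with its battery at about (265,235), pad at (262,213). The chopper is at (432,232) with its bay empty and its pad at (436,202). Two blue look-alike batteries sit at (268,176) and (348,207). The scene view agrees. Next I'll take magnified crops for sub-pixel measuring.

```bash
python3 - <<'E'
from h import *
np.set_printoptions(precision=4,suppress=True)
tiles=[]
for c,bs in (("top",[(228,190,80,90),(392,135,80,135)]),("scene",[(270,180,90,75),(365,265,145,120)])):
    s=r.snapshot(c); np.save(c+".npy",s,allow_pickle=True)
    f=cv2.cvtColor(s["frame"],cv2.COLOR_RGB2BGR)
    hsv=cv2.cvtColor(f,cv2.COLOR_BGR2HSV)
    m=cv2.inRange(hsv,(8,170,150),(24,255,255))
    for x,y,w,h in bs:
        mm=np.zeros_like(m);mm[y:y+h,x:x+w]=m[y:y+h,x:x+w]
        n,l,st,ce=cv2.connectedComponentsWithStats(mm)
        for i in range(1,n):
            if st[i,4]>8: print(c,"orange",st[i],ce[i],at(s,ce[i],.066))
        t=cv2.resize(f[y:y+h,x:x+w],None,fx=290/h,fy=290/h,interpolation=cv2.INTER_CUBIC);tiles.append(t)
    
rows=[np.hstack(tiles[:2]),np.hstack(tiles[2:])]
W=max(t.shape[1] for t in rows)
cv2.imwrite("pics/crops.png",np.vstack([cv2.copyMakeBorder(t,0,0,0,W-t.shape[1],cv2.BORDER_CONSTANT) for t in rows]))
print(W,[t.shape for t in tiles])
E
```

```text
top orange [255 206  15  14 161] [261.8137 212.5714] [0.5697 0.1976 0.066 ]
top orange [429 196  14  12 138] [435.6159 201.1739] [ 0.5899 -0.2206  0.066 ]
top orange [429 218   5   6  29] [430.931  220.4138] [ 0.5429 -0.2065  0.066 ]
scene orange [323 195  16  12 122] [330.4508 200.7213] [0.57   0.1999 0.066 ]
scene orange [433 323  20  16 202] [442.7079 330.4554] [ 0.5889 -0.2192  0.066 ]
scene orange [418 343   9   8  46] [421.9565 346.3696] [ 0.5327 -0.2292  0.066 ]
698 [(290, 258, 3), (290, 172, 3), (290, 348, 3), (290, 350, 3)]
```

View pics/crops.png

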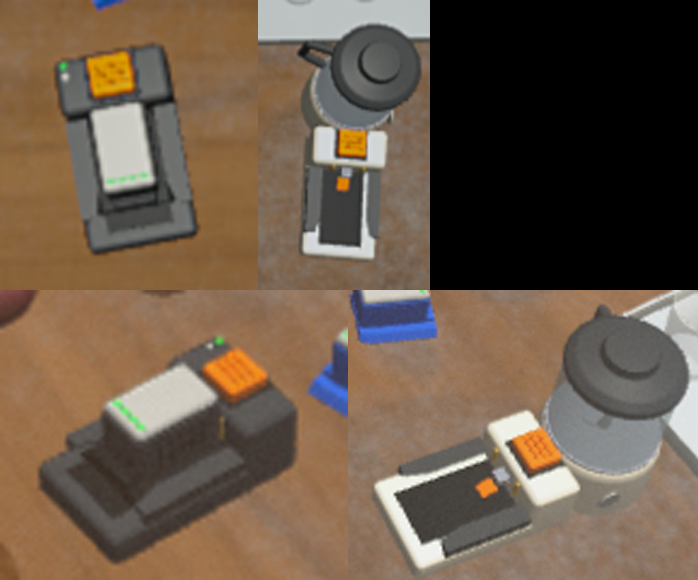

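The crops show both devices clearly. The orange-pad centroids from the two cameras agree to about 2 mm: charger pad (0.570, 0.199), chopper pad (0.589, -0.220). Next I fit the yaw of each device from its silhouette in both views.

```bash
cat > fit.py <<'E'
from h import *
from scipy.optimize import minimize
np.set_printoptions(precision=4,suppress=True)
S={c:np.load(c+".npy",allow_pickle=True).item() for c in("top","scene")}
def T(p,pts):
    c,s=np.cos(p[2]),np.sin(p[2]);pts=np.atleast_2d(pts).astype(float)
    return np.c_[p[0]+c*pts[:,0]-s*pts[:,1],p[1]+s*pts[:,0]+c*pts[:,1],pts[:,2]]
def box(x0,x1,y,z0,z1): return [(x,s*y,z) for x in(x0,x1) for s in(-1,1) for z in(z0,z1)]
def draw(s,p,boxes,ss=8):
    m=np.zeros((480*2,640*2),np.uint8)
    for b in boxes:
        q=np.array([proj(s,w) for w in T(p,b)])
        h=cv2.convexHull(((q+.5)*2*16-8).round().astype(np.int32))
        cv2.fillConvexPoly(m,h,1,cv2.LINE_8,4)
    return cv2.resize(m.astype(np.float32),(640,480),interpolation=cv2.INTER_AREA)
def fit(thing,p0,pad,boxes,xcut):
    sil={};reg={}
    for c in S:
        ks=r.silhouettes(thing,c)
        m=np.zeros((480,640),bool)
        for k in ks:
            if k["score"]>.3 and np.hypot(*(np.array(k["pixel"])-proj(S[c],T(p0,(0,0,.02))[0])))<40: m|=k["pixels"]
        print(c,[(round(k["score"],2),k["pixels"].sum()) for k in ks][:4])
        if thing=="charger":
            for k in r.silhouettes("battery",c):
                if np.hypot(*(np.array(k["pixel"])-proj(S[c],T(p0,(0,0,.05))[0])))<15: m|=k["pixels"]
        sil[c]=m; reg[c]=draw(S[c],p0,[box(-100,xcut*1000,70,0,1) if 0 else [(x,y,0.0) for x in(-.1,xcut) for y in(-.08,.08)]])>0.5
    def cost(p):
        e=sum(np.abs(draw(S[c],p,boxes)-sil[c])[reg[c]].sum() for c in S)
        w=[np.hypot(*(proj(S[c],T(p,(.06,0,.066))[0])-pad[c])) for c in S]
        return e+20*sum(x*x for x in w)
    best=None
    for a in np.linspace(-.15,.15,13):
        pp=np.array(p0)+[0,0,a];pp[:2]+=np.array(T(p0,(.06,0,0))[0]-T(pp,(.06,0,0))[0])[:2]
        o=minimize(cost,pp,method="Nelder-Mead",options=dict(initial_simplex=pp+np.array([[0,0,0],[.004,0,0],[0,.004,0],[0,0,.05]]),xatol=1e-4))
        if best is None or o.fun<best.fun: best=o
    print(thing,best.x,best.fun)
    for c in S: print("  pad err px",c,proj(S[c],T(best.x,(.06,0,.066))[0])-pad[c])
    return best.x
B=[box(-.064,.08,.042,0,.024),box(-.04,.036,.042,0,.034),box(.036,.08,.042,0,.056)]
if __name__=="__main__":
    r.snapshot("top");r.snapshot("scene")
    fit("charger",[.51,.19,.13],{"top":(261.8,212.6),"scene":(330.45,200.7)},B+[box(-.028,.036,.02,.03,.074)],.1)
    fit("chopper",[.53,-.217,-.05],{"top":(435.6,201.2),"scene":(442.7,330.5)},B,.03)
E
python3 fit.py
```

```text
top [(0.7, np.int64(4439)), (0.58, np.int64(1490))]
scene [(0.88, np.int64(1410)), (0.36, np.int64(7002))]
charger [0.5114 0.1885 0.1734] 388.31753855543366
  pad err px top [-0.502  -0.3681]
  pad err px scene [0.3934 0.2205]
top [(0.76, np.int64(4237))]
scene [(0.81, np.int64(6989))]
chopper [ 0.532  -0.215  -0.0715] 2186.722956291543
  pad err px top [-0.61   -0.8132]
  pad err px scene [ 1.2376 -0.6392]
```

```bash
cat > ov.py <<'E'
from fit import *
import sys
def overlay(P,name):
    tiles=[]
    for c,bs in (("top",[(228,190,80,90),(392,135,80,135)]),("scene",[(270,180,90,75),(365,265,145,120)])):
        s=S[c];f=cv2.cvtColor(s["frame"],cv2.COLOR_RGB2BGR)
        for (x,y,w,h),(t,p) in zip(bs,P.items()):
            k=290/h;im=cv2.resize(f[y:y+h,x:x+w],None,fx=k,fy=k,interpolation=cv2.INTER_CUBIC)
            for z,xs,ys,col in ((0,(-.064,.08),.042,(255,0,255)),(.056,(.036,.08),.042,(255,255,0)),(.024,(-.064,.036),.0255,(0,255,0)),(.066,(.045,.075),.016,(255,0,0)),(.034,(-.04,.036),.042,(0,255,255))):
                q=np.array([proj(s,v) for v in T(p,[(xs[0],-ys,z),(xs[0],ys,z),(xs[1],ys,z),(xs[1],-ys,z)])])
                q=((q-[x,y]+.5)*k*16).astype(np.int32);cv2.polylines(im,[q],True,col,1,cv2.LINE_AA,4)
            tiles.append(im)
            for q in r.silhouettes(t,c)[:1]:
                mm=(q["pixels"][y:y+h,x:x+w]*255).astype(np.uint8)
                cn,_=cv2.findContours(cv2.resize(mm,(im.shape[1],im.shape[0]),interpolation=cv2.INTER_NEAREST),0,2);cv2.drawContours(im,cn,-1,(0,0,255),1)
    rows=[np.hstack(tiles[:2]),np.hstack(tiles[2:])]
    W=max(t.shape[1] for t in rows)
    cv2.imwrite("pics/"+name+".png",np.vstack([cv2.copyMakeBorder(t,0,0,0,W-t.shape[1],cv2.BORDER_CONSTANT) for t in rows]))
if __name__=="__main__": overlay({"charger":[.5114,.1885,.1734],"chopper":[.532,-.215,-.0715]},"ov1")
E
python3 ov.py
```

```text
(no output)
```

View pics/ov1.png

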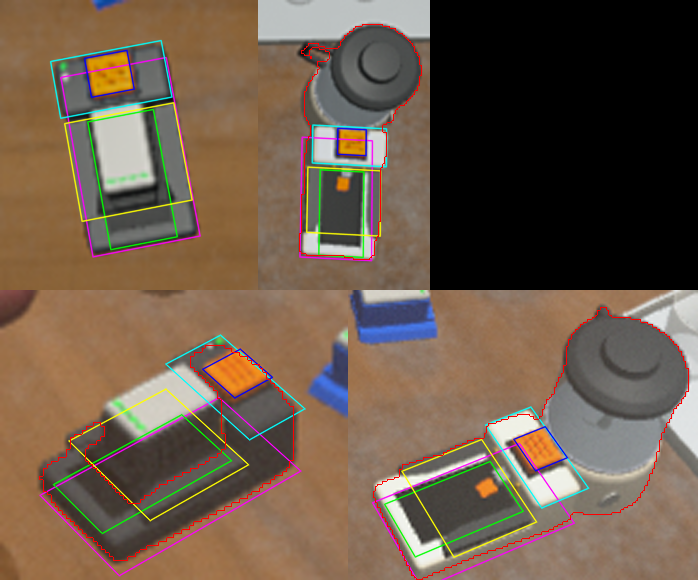

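```bash
sed -i 's/<40: m/<(70 if thing=="chopper" else 25): m/' fit.py
python3 - <<'E'
import re
t=open('fit.py').read()
t=t.replace("def cost(p):\n        e=sum(np.abs(draw(S[c],p,boxes)-sil[c])[reg[c]].sum() for c in S)",
"""def cost(p):
        off={"top":p[3:5],"scene":p[5:7]}
        e=sum(np.abs(cv2.warpAffine(draw(S[c],p,boxes),np.float32([[1,0,off[c][0]],[0,1,off[c][1]]]),(640,480))-sil[c])[reg[c]].sum() for c in S)+15*(np.array(p[3:])**2).sum()""")
t=t.replace("[0])-pad[c])) for c in S]\n        return","[0])+off[c]-pad[c])) for c in S]\n        return")
t=t.replace("pp=np.array(p0)+[0,0,a]","pp=np.r_[p0,0,0,0,0]+[0,0,a,0,0,0,0]").replace("np.linspace(-.15,.15,13)","(-.06,0,.06)")
t=t.replace("pp+np.array([[0,0,0],[.004,0,0],[0,.004,0],[0,0,.05]]),xatol=1e-4","np.vstack([pp,pp+np.diag([.004,.004,.05,1,1,1,1])]),xatol=1e-4,maxiter=400")
open('fit.py','w').write(t)
E
time python3 fit.py
```

```text
top [(0.6, np.int64(1416))]
scene [(0.96, np.int64(1553))]
charger [ 0.511   0.1911  0.1493  0.9536 -0.0133  0.0343 -0.684 ] 280.1383312701204
  pad err px top [-1.0072 -0.2902]
  pad err px scene [ 0.0913 -0.0658]
top [(0.85, np.int64(4195))]
scene [(0.68, np.int64(7059))]
chopper [ 0.5313 -0.2122 -0.1145  0.6724 -0.3296 -0.0566 -0.1714] 288.1508144574084
  pad err px top [-0.6583 -0.4466]
  pad err px scene [ 0.8086 -0.5204]
real	0m38.302s
user	1m6.689s
sys	0m28.700s
```

```bash
cat > go.py <<'E'
from h import *
np.set_printoptions(precision=4,suppress=True)
CH=(.5108,.1895,.155); CP=(.5298,-.2135,-.112)
def w(f,x,y=0): c,s=np.cos(f[2]),np.sin(f[2]);return np.array([f[0]+c*x-s*y,f[1]+s*x+c*y])
def go(f,x,z,y=0):
    st=r.state();Rt=R.from_quat(st["tcp_rot"]);p=st["eef_pos"]
    g=np.r_[w(f,x,y),z]
    c,s=np.cos(f[2]),np.sin(f[2])
    Rg=R.from_matrix(np.array([[-c,-s,0],[-s,c,0],[0,0,-1]]).T.reshape(3,3).T) if 0 else R.from_matrix(np.column_stack([[-c,-s,0],[-s,c,0],[0,0,-1]]))
    print("t cm",Rt.inv().apply(g-p)*100,"w",(Rt.inv()*Rg).as_rotvec(),"goal",g)
def loc(f):
    st=r.state();d=st["eef_pos"]-[f[0],f[1],0];c,s=np.cos(f[2]),np.sin(f[2])
    print("local mm",1000*np.array([c*d[0]+s*d[1],-s*d[0]+c*d[1],d[2]]),"F",st["wrist_force"],"open",st["opening"],"t",st["time"])
E
python3 -c "
from go import *
go(CH,.062,.11)"
```

```text
t cm [-42.0003 -18.8577  14.2713] w [ 0.0001 -0.     -0.6247] goal [0.5721 0.1991 0.11  ]
```

carry_out(rows=[{"tx": -5, "ty": -2.2, "wz": -0.1, "jaw": 0}, {"tx": -10, "ty": -4.5, "wz": -0.2, "jaw": 0}, {"tx": -15.5, "ty": -7, "wz": -0.3, "jaw": 0}, {"tx": -21, "ty": -9.4, "wz": -0.4, "jaw": 0}, {"tx": -26.5, "ty": -12, "wz": -0.5, "jaw": 0}, {"tx": -32, "ty": -14.4, "wz": -0.625, "jaw": 0}, {"tx": -37, "ty": -16.6, "wz": -0.625, "jaw": 0}, {"tx": -42, "ty": -18.9, "tz": 1, "wz": -0.625, "jaw": 0}, {"tx": -42, "ty": -18.9, "tz": 6, "wz": -0.625, "jaw": 0}, {"tx": -42, "ty": -18.9, "tz": 11, "wz": -0.625, "jaw": 0}])

```text
schema error: expected keys tx, ty, tz, wx, wy, wz, jaw
```

```bash
python3 -c "
from go import *
loc(CH);go(CH,.062,.11)"
```

```text
local mm [-168.3825  398.5977  252.739 ] F [-0.3491  0.6465 -0.035 ] open 0.08804772435211569 t 1.9
t cm [-42.0003 -18.8577  14.2713] w [ 0.0001 -0.     -0.6247] goal [0.5721 0.1991 0.11  ]
```

All keys are required in each row.

carry_out(rows=[{"tx": -5, "ty": -2.2, "tz": 0, "wx": 0, "wy": 0, "wz": -0.1, "jaw": 0}, {"tx": -10, "ty": -4.5, "tz": 0, "wx": 0, "wy": 0, "wz": -0.2, "jaw": 0}, {"tx": -15.5, "ty": -7, "tz": 0, "wx": 0, "wy": 0, "wz": -0.3, "jaw": 0}, {"tx": -21, "ty": -9.4, "tz": 0, "wx": 0, "wy": 0, "wz": -0.4, "jaw": 0}, {"tx": -26.5, "ty": -12, "tz": 0, "wx": 0, "wy": 0, "wz": -0.5, "jaw": 0}, {"tx": -32, "ty": -14.4, "tz": 0, "wx": 0, "wy": 0, "wz": -0.625, "jaw": 0}, {"tx": -37, "ty": -16.6, "tz": 0, "wx": 0, "wy": 0, "wz": -0.625, "jaw": 0}, {"tx": -42, "ty": -18.9, "tz": 1, "wx": 0, "wy": 0, "wz": -0.625, "jaw": 0}, {"tx": -42, "ty": -18.9, "tz": 6, "wx": 0, "wy": 0, "wz": -0.625, "jaw": 0}, {"tx": -42, "ty": -18.9, "tz": 11, "wx": 0, "wy": 0, "wz": -0.625, "jaw": 0}])

```text
time: 3.15
eef_pos: [0.5731, 0.1976, 0.1419]
tcp_rot: [-0.076, 0.997, 0.0, 0.001]
wrist_force: [0.8, 0.8, 0.2]
opening: 0.0002
finger_force: 0.0
```

```bash
python3 -c "
from go import *
loc(CH);go(CH,.062,.086)"
```

```text
local mm [ 62.779   -1.6045 141.9019] F [0.7584 0.7998 0.2049] open 0.0001607256638365574 t 3.15
t cm [0.0899 0.1577 5.5901] w [ 0.0005  0.0021 -0.0024] goal [0.5721 0.1991 0.086 ]
```

carry_out(rows=[{"tx": 0, "ty": 0.15, "tz": 3, "wx": 0, "wy": 0, "wz": 0, "jaw": 0}, {"tx": 0, "ty": 0.15, "tz": 5, "wx": 0, "wy": 0, "wz": 0, "jaw": 0}, {"tx": 0, "ty": 0.15, "tz": 5.8, "wx": 0, "wy": 0, "wz": 0, "jaw": 0}, {"tx": 0, "ty": 0.15, "tz": 6.1, "wx": 0, "wy": 0, "wz": 0, "jaw": 0}, {"tx": 0, "ty": 0.15, "tz": 6.3, "wx": 0, "wy": 0, "wz": 0, "jaw": 0}, {"tx": 0, "ty": 0.15, "tz": 6.3, "wx": 0, "wy": 0, "wz": 0, "jaw": 0}])

```text
time: 3.9
eef_pos: [0.5721, 0.2003, 0.0804]
tcp_rot: [-0.077, 0.997, 0.0, 0.001]
wrist_force: [0.2, -0.2, -0.0]
opening: 0.0004
finger_force: 0.0
```

carry_out(rows=[{"tx": 0, "ty": 0, "tz": 0.2, "wx": 0, "wy": 0, "wz": 0, "jaw": 0}, {"tx": 0, "ty": 0, "tz": 0.4, "wx": 0, "wy": 0, "wz": 0, "jaw": 0}, {"tx": 0, "ty": 0, "tz": 0.5, "wx": 0, "wy": 0, "wz": 0, "jaw": 0}, {"tx": 0, "ty": 0, "tz": 0.5, "wx": 0, "wy": 0, "wz": 0, "jaw": 0}])

```text
time: 4.4
eef_pos: [0.5722, 0.2003, 0.0749]
tcp_rot: [-0.077, 0.997, 0.0, 0.001]
wrist_force: [0.3, 1.1, 3.4]
opening: 0.0006
finger_force: 1.5
```

carry_out(rows=[{"tx": 0, "ty": 0, "tz": 0.08, "wx": 0, "wy": 0, "wz": 0, "jaw": 0}, {"tx": 0, "ty": 0, "tz": 0.14, "wx": 0, "wy": 0, "wz": 0, "jaw": 0}, {"tx": 0, "ty": 0, "tz": 0.14, "wx": 0, "wy": 0, "wz": 0, "jaw": 0}, {"tx": 0, "ty": 0, "tz": 0.14, "wx": 0, "wy": 0, "wz": 0, "jaw": 0}])

```text
time: 4.9
eef_pos: [0.5723, 0.2004, 0.0743]
tcp_rot: [-0.077, 0.997, 0.0, 0.001]
wrist_force: [-0.3, -0.5, 8.8]
opening: 0.0009
finger_force: 4.6
```

```bash
python3 -c "
from go import *
loc(CH)
for c in ('top','scene'):
    s=r.snapshot(c);save(s,c+'1')
    for k in r.landmark_of('battery',c): print(c,round(k['score'],2),k['pixel'],at(s,k['pixel'],.024))
f=cv2.imread('pics/scene1.png')[170:260,260:380];cv2.imwrite('pics/c1.png',cv2.resize(f,None,fx=5,fy=5,interpolation=cv2.INTER_CUBIC))
"
```

```text
local mm [62.4544  1.2532 74.2769] F [-0.3022 -0.4669  8.7878] open 0.0008668916404126767 t 4.9
top 0.71 [267.2, 244.9] [0.4977 0.189  0.024 ]
scene 0.83 [303.7, 226.5] [0.492  0.1893 0.024 ]
scene 0.78 [384.1, 273.9] [ 0.585  -0.0226  0.024 ]
scene 0.68 [365.6, 206.1] [0.6604 0.1803 0.024 ]
scene 0.31 [212.1, 217.3] [0.3083 0.32   0.024 ]
```

View pics/c1.png

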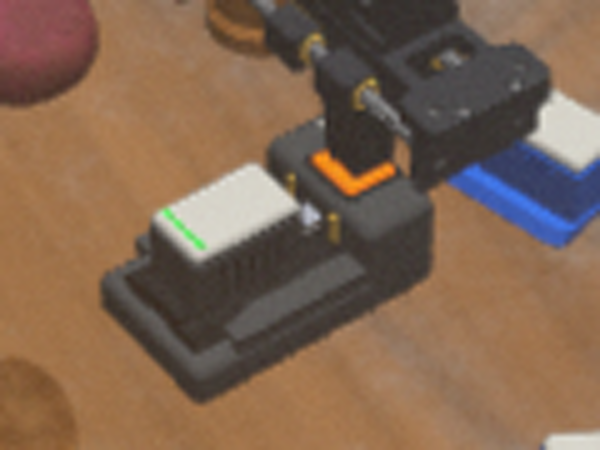

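The crop shows the battery kicked out (a gap and the contact pins are visible at the nose) while the pad is held down. Next I release the pad and go to the battery.

carry_out(rows=[{"tx": 0, "ty": 0, "tz": -3, "wx": 0, "wy": 0, "wz": 0, "jaw": 0}, {"tx": 0, "ty": 0, "tz": -7, "wx": 0, "wy": 0, "wz": 0, "jaw": 8.8}, {"tx": 0, "ty": 0, "tz": -7, "wx": 0, "wy": 0, "wz": 0, "jaw": 8.8}, {"tx": 3, "ty": 0, "tz": -7, "wx": 0, "wy": 0, "wz": 0, "jaw": 8.8}, {"tx": 6.7, "ty": 0, "tz": -7, "wx": 0, "wy": 0, "wz": 0, "jaw": 8.8}, {"tx": 6.7, "ty": 0, "tz": -7, "wx": 0, "wy": 0, "wz": 0, "jaw": 8.8}])

```text
time: 5.85
eef_pos: [0.5014, 0.1886, 0.1421]
tcp_rot: [-0.079, 0.997, -0.001, -0.003]
wrist_force: [-0.0, -0.6, 0.5]
opening: 0.0481
finger_force: 0.0
```

```bash
python3 -c "
from go import *
loc(CH)
for c in ('top','scene'):
    s=r.snapshot(c)
    for k in r.landmark_of('battery',c)+r.landmark_of('charger_seat',c): print(c,round(k['score'],2),k['pixel'],at(s,k['pixel'],.024))
go(CH,-.006,.053)
"
```

```text
local mm [ -9.4118   0.5643 142.0911] F [-0.0457 -0.6473  0.4852] open 0.04810799191289734 t 5.85
top 0.48 [265.9, 179.3] [0.6641 0.1913 0.024 ]
scene 0.98 [366.3, 207.0] [0.6603 0.1768 0.024 ]
scene 0.67 [387.7, 274.6] [ 0.591  -0.0279  0.024 ]
scene 0.65 [309.9, 232.4] [0.4964 0.1653 0.024 ]
scene 0.58 [304.1, 227.8] [0.4909 0.185  0.024 ]
scene 0.63 [310.5, 224.8] [0.5091 0.1867 0.024 ]
scene 0.18 [284.4, 293.0] [0.3668 0.0331 0.024 ]
t cm [ 0.1669 -0.1114  8.999 ] w [ 0.0003  0.0005 -0.0006] goal [0.5049 0.1886 0.053 ]
```

carry_out(rows=[{"tx": 0.1, "ty": -0.1, "tz": 0, "wx": 0, "wy": 0, "wz": 0, "jaw": 8}, {"tx": 0.1, "ty": -0.1, "tz": 0, "wx": 0, "wy": 0, "wz": 0, "jaw": 8}, {"tx": 0.1, "ty": -0.1, "tz": 2, "wx": 0, "wy": 0, "wz": 0, "jaw": 8}, {"tx": 0.1, "ty": -0.1, "tz": 4, "wx": 0, "wy": 0, "wz": 0, "jaw": 8}, {"tx": 0.1, "ty": -0.1, "tz": 6, "wx": 0, "wy": 0, "wz": 0, "jaw": 8}, {"tx": 0.1, "ty": -0.1, "tz": 8, "wx": 0, "wy": 0, "wz": 0, "jaw": 8}, {"tx": 0.1, "ty": -0.1, "tz": 8.9, "wx": 0, "wy": 0, "wz": 0, "jaw": 8}, {"tx": 0.1, "ty": -0.1, "tz": 8.9, "wx": 0, "wy": 0, "wz": 0, "jaw": 8}])

```text
time: 7.15
eef_pos: [0.5044, 0.1886, 0.054]
tcp_rot: [-0.078, 0.997, -0.0, -0.0]
wrist_force: [-0.0, -0.2, 0.7]
opening: 0.0796
finger_force: 0.0
```

```bash
python3 -c "
from go import *
loc(CH)
go(CH,-.006,.053)
"
```

```text
local mm [-6.4357  0.1386 54.0247] F [-0.0126 -0.1624  0.6849] open 0.07962872138145613 t 7.15
t cm [-0.0436 -0.0139  0.1024] w [-0.0002 -0.0007  0.0004] goal [0.5049 0.1886 0.053 ]
```

carry_out(rows=[{"tx": 0, "ty": 0, "tz": 0.1, "wx": 0, "wy": 0, "wz": 0, "jaw": 4.5}, {"tx": 0, "ty": 0, "tz": 0.1, "wx": 0, "wy": 0, "wz": 0, "jaw": 4.5}, {"tx": 0, "ty": 0, "tz": 0.1, "wx": 0, "wy": 0, "wz": 0, "jaw": 3.5}, {"tx": 0, "ty": 0, "tz": 0.1, "wx": 0, "wy": 0, "wz": 0, "jaw": 3.5}, {"tx": 0, "ty": 0, "tz": 0.1, "wx": 0, "wy": 0, "wz": 0, "jaw": 3.5}, {"tx": 0, "ty": 0, "tz": 0.1, "wx": 0, "wy": 0, "wz": 0, "jaw": 3.5}], newtons=6)

```text
time: 7.9
eef_pos: [0.5047, 0.1895, 0.0536]
tcp_rot: [-0.078, 0.997, 0.001, 0.0]
wrist_force: [-0.7, 1.4, 3.1]
opening: 0.0401
finger_force: 6.0
```

```bash
python3 -c "
from go import *
loc(CH)
s=r.snapshot('scene');save(s,'s2')
"
```

```text
local mm [-6.0246  0.916  53.5614] F [-0.682   1.351   3.0786] open 0.04008324278751099 t 7.9
```

carry_out(rows=[{"tx": 0, "ty": 0, "tz": 0, "wx": 0, "wy": 0, "wz": 0, "jaw": 3.5}, {"tx": 0, "ty": 0, "tz": 0, "wx": 0, "wy": 0, "wz": 0, "jaw": 3.5}, {"tx": 0.5, "ty": 0, "tz": 0, "wx": 0, "wy": 0, "wz": 0, "jaw": 3.5}, {"tx": 1.2, "ty": 0, "tz": 0, "wx": 0, "wy": 0, "wz": 0, "jaw": 3.5}, {"tx": 2, "ty": 0, "tz": 0, "wx": 0, "wy": 0, "wz": 0, "jaw": 3.5}, {"tx": 3, "ty": 0, "tz": 0, "wx": 0, "wy": 0, "wz": 0, "jaw": 3.5}], newtons=25)

```text
time: 8.7
eef_pos: [0.4761, 0.1843, 0.0536]
tcp_rot: [-0.077, 0.997, 0.001, 0.001]
wrist_force: [2.4, 1.7, 1.9]
opening: 0.0395
finger_force: 25.0
```

```bash
python3 -c "
from go import *
loc(CH);go(CH,-.081,.053)
"
```

```text
local mm [-35.0317   0.2589  53.5614] F [2.4099 1.732  1.9383] open 0.03952707972454399 t 8.7
t cm [ 4.597  -0.0263  0.0423] w [ 0.0009  0.003  -0.0001] goal [0.4308 0.177  0.053 ]
```

carry_out(rows=[{"tx": 1, "ty": 0, "tz": 0, "wx": 0, "wy": 0, "wz": 0, "jaw": 3.5}, {"tx": 2, "ty": 0, "tz": 0, "wx": 0, "wy": 0, "wz": 0, "jaw": 3.5}, {"tx": 3, "ty": 0, "tz": 0, "wx": 0, "wy": 0, "wz": 0, "jaw": 3.5}, {"tx": 4, "ty": 0, "tz": 0, "wx": 0, "wy": 0, "wz": 0, "jaw": 3.5}, {"tx": 5, "ty": 0, "tz": 0, "wx": 0, "wy": 0, "wz": 0, "jaw": 3.5}, {"tx": 5.5, "ty": 0, "tz": 0, "wx": 0, "wy": 0, "wz": 0, "jaw": 3.5}, {"tx": 5.5, "ty": 0, "tz": 0, "wx": 0, "wy": 0, "wz": 0, "jaw": 3.5}])

```text
time: 9.57
eef_pos: [0.4189, 0.1749, 0.0528]
tcp_rot: [-0.078, 0.997, -0.001, -0.002]
wrist_force: [-0.8, 0.3, -2.6]
opening: 0.04
finger_force: 25.0
```

```bash
python3 -c "
from go import *
loc(CH)
s=r.snapshot('scene');save(s,'s3')
f=cv2.imread('pics/s3.png')[180:300,220:380];cv2.imwrite('pics/c3.png',cv2.resize(f,None,fx=4,fy=4,interpolation=cv2.INTER_CUBIC))
"
```

```text
local mm [-93.0323  -0.2907  52.7942] F [-0.7508  0.3493 -2.5623] open 0.04004551412536209 t 9.575
```

View pics/c3.png

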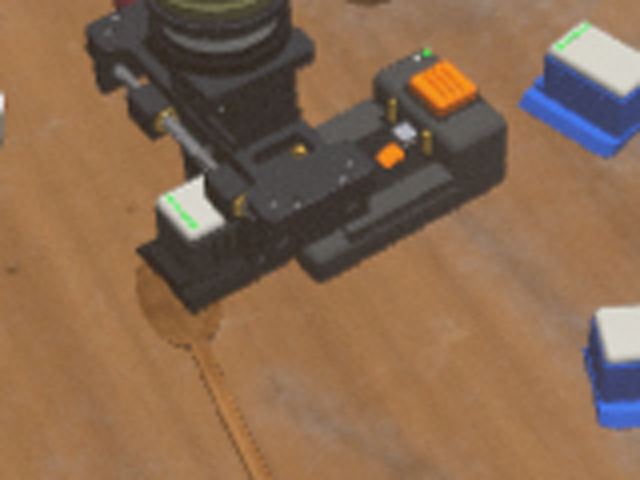

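The crop shows the battery drawn fully clear of the charger and held, over the spoon bowl without touching it. Lift and carry.

```bash
python3 -c "
from go import *
go(CP,-.086,.13)
"
```

```text
t cm [  3.4501 -37.8291  -7.675 ] w [-0.0011 -0.0019  0.2675] goal [ 0.4443 -0.2039  0.13  ]
```

carry_out(rows=[{"tx": 0, "ty": 0, "tz": -2, "wx": 0, "wy": 0, "wz": 0, "jaw": 3.5}, {"tx": 0, "ty": 0, "tz": -5, "wx": 0, "wy": 0, "wz": 0, "jaw": 3.5}, {"tx": 0.2, "ty": -3, "tz": -7.5, "wx": 0, "wy": 0, "wz": 0.02, "jaw": 3.5}, {"tx": 0.7, "ty": -8, "tz": -7.7, "wx": 0, "wy": 0, "wz": 0.06, "jaw": 3.5}, {"tx": 1.2, "ty": -13.5, "tz": -7.7, "wx": 0, "wy": 0, "wz": 0.1, "jaw": 3.5}, {"tx": 1.8, "ty": -19, "tz": -7.7, "wx": 0, "wy": 0, "wz": 0.14, "jaw": 3.5}, {"tx": 2.3, "ty": -24.5, "tz": -7.7, "wx": 0, "wy": 0, "wz": 0.18, "jaw": 3.5}, {"tx": 2.8, "ty": -30, "tz": -7.7, "wx": 0, "wy": 0, "wz": 0.22, "jaw": 3.5}, {"tx": 3.2, "ty": -35, "tz": -7.7, "wx": 0, "wy": 0, "wz": 0.267, "jaw": 3.5}, {"tx": 3.5, "ty": -37.8, "tz": -7.7, "wx": 0, "wy": 0, "wz": 0.267, "jaw": 3.5}])

```text
time: 10.88
eef_pos: [0.4436, -0.207, 0.1299]
tcp_rot: [0.058, 0.998, -0.001, -0.0]
wrist_force: [0.4, 0.8, -2.2]
opening: 0.0401
finger_force: 25.0
```

carry_out(rows=[{"tx": 0, "ty": 0, "tz": 0, "wx": 0, "wy": 0, "wz": 0, "jaw": 3.5}, {"tx": 0, "ty": 0, "tz": 0, "wx": 0, "wy": 0, "wz": 0, "jaw": 3.5}])

```text
time: 11.12
eef_pos: [0.4443, -0.2023, 0.1301]
tcp_rot: [0.055, 0.998, 0.001, -0.0]
wrist_force: [-0.2, 1.0, -1.7]
opening: 0.0395
finger_force: 25.0
```

```bash
python3 -c "
from go import *
loc(CP)
st=r.state()
for c in ('top','scene'):
    s=r.snapshot(c);save(s,c+'4')
    for k in r.landmark_of('battery',c): print(c,round(k['score'],2),k['pixel'],at(s,k['pixel'],st['eef_pos'][2]-.0295))
    for k in r.landmark_of('chopper_seat',c)+r.landmark_of('chopper_mouth',c): print(c,round(k['score'],2),k['pixel'],at(s,k['pixel'],.024))
go(CP,-.086,.06)
a=cv2.imread('pics/top4.png')[170:290,370:490];b=cv2.imread('pics/scene4.png')[270:420,320:500]
cv2.imwrite('pics/c4.png',np.hstack([cv2.resize(a,(400,400),interpolation=cv2.INTER_CUBIC),cv2.resize(b,(400,400*150//180),interpolation=cv2.INTER_CUBIC) if 0 else cv2.resize(b,(400,400),interpolation=cv2.INTER_CUBIC)]))
"
```

```text
local mm [-86.2633   1.5847 130.0927] F [-0.184   0.9694 -1.6952] open 0.039529225032900246 t 11.125
top 0.89 [348.8, 207.8] [ 0.5695 -0.0075  0.1006]
top 0.73 [437.6, 264.6] [ 0.433  -0.2062  0.1006]
top 0.73 [266.1, 179.8] [0.6401 0.1838 0.1006]
top 0.72 [267.7, 244.4] [0.4874 0.1809 0.1006]
top 0.86 [433.2, 230.5] [ 0.5256 -0.222   0.024 ]
top 0.58 [430.3, 243.1] [ 0.4941 -0.2129  0.024 ]
scene 0.94 [370.3, 346.7] [ 0.4325 -0.2001  0.1006]
scene 0.89 [416.6, 349.4] [ 0.5393 -0.2126  0.024 ]
scene 0.96 [392.5, 356.1] [ 0.4889 -0.2028  0.024 ]
scene 0.28 [267.9, 183.7] [0.4785 0.3687 0.024 ]
t cm [ 0.0164 -0.1043  7.0328] w [ 0.0001 -0.      0.0012] goal [ 0.4443 -0.2039  0.06  ]
```

View pics/c4.png

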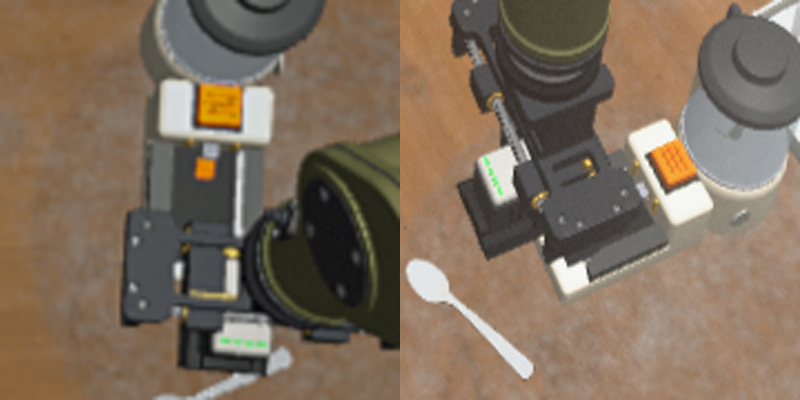

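The crops show the battery held in line with the chopper's bay, above the teaspoon. Lower to floor height.

carry_out(rows=[{"tx": 0, "ty": -0.1, "tz": 2, "wx": 0, "wy": 0, "wz": 0, "jaw": 3.5}, {"tx": 0, "ty": -0.1, "tz": 4, "wx": 0, "wy": 0, "wz": 0, "jaw": 3.5}, {"tx": 0, "ty": -0.1, "tz": 6, "wx": 0, "wy": 0, "wz": 0, "jaw": 3.5}, {"tx": 0, "ty": -0.1, "tz": 7, "wx": 0, "wy": 0, "wz": 0, "jaw": 3.5}, {"tx": 0, "ty": -0.1, "tz": 7.4, "wx": 0, "wy": 0, "wz": 0, "jaw": 3.5}, {"tx": 0, "ty": -0.1, "tz": 7.5, "wx": 0, "wy": 0, "wz": 0, "jaw": 3.5}, {"tx": 0, "ty": -0.1, "tz": 7.5, "wx": 0, "wy": 0, "wz": 0, "jaw": 3.5}])

```text
time: 12.4
eef_pos: [0.4447, -0.2045, 0.0557]
tcp_rot: [0.056, 0.998, -0.0, 0.0]
wrist_force: [-0.0, -0.8, -2.3]
opening: 0.0398
finger_force: 25.0
```

```bash
python3 -c "
from go import *
loc(CP)
go(CP,-.05,.0545)
"
```

```text
local mm [-85.6175  -0.5385  55.7235] F [-0.0127 -0.7717 -2.3201] open 0.03983761680120323 t 12.4
t cm [-3.5617  0.0536  0.1253] w [-0.0001  0.0008  0.0001] goal [ 0.4801 -0.2079  0.0545]
```

carry_out(rows=[{"tx": -0.6, "ty": 0.05, "tz": 0, "wx": 0, "wy": 0, "wz": 0, "jaw": 3.5}, {"tx": -1.2, "ty": 0.05, "tz": 0, "wx": 0, "wy": 0, "wz": 0, "jaw": 3.5}, {"tx": -1.2, "ty": 0.05, "tz": 0.1, "wx": 0, "wy": 0, "wz": 0, "jaw": 3.5}, {"tx": -1.2, "ty": 0.05, "tz": 0.15, "wx": 0, "wy": 0, "wz": 0, "jaw": 3.5}, {"tx": -1.2, "ty": 0.05, "tz": 0.2, "wx": 0, "wy": 0, "wz": 0, "jaw": 3.5}, {"tx": -1.2, "ty": 0.05, "tz": 0.2, "wx": 0, "wy": 0, "wz": 0, "jaw": 3.5}])

```text
time: 13.15
eef_pos: [0.4561, -0.2052, 0.0535]
tcp_rot: [0.056, 0.998, -0.0, -0.0]
wrist_force: [-1.4, -0.1, 2.6]
opening: 0.04
finger_force: 25.0
```

carry_out(rows=[{"tx": 0, "ty": 0, "tz": -0.04, "wx": 0, "wy": 0, "wz": 0, "jaw": 3.5}, {"tx": -0.5, "ty": 0, "tz": -0.04, "wx": 0, "wy": 0, "wz": 0, "jaw": 3.5}, {"tx": -1, "ty": 0, "tz": -0.04, "wx": 0, "wy": 0, "wz": 0, "jaw": 3.5}, {"tx": -1.4, "ty": 0, "tz": -0.04, "wx": 0, "wy": 0, "wz": 0, "jaw": 3.5}, {"tx": -1.8, "ty": 0, "tz": -0.04, "wx": 0, "wy": 0, "wz": 0, "jaw": 3.5}])

```text
time: 13.78
eef_pos: [0.4746, -0.2072, 0.0536]
tcp_rot: [0.056, 0.998, 0.0, 0.0]
wrist_force: [0.3, -0.7, -1.9]
opening: 0.0401
finger_force: 25.0
```

```bash
python3 -c "
from go import *
loc(CP)
go(CP,-.03,.0538)
"
```

```text
local mm [-55.5183   0.0659  53.5996] F [ 0.2963 -0.6981 -1.8602] open 0.040096865750990814 t 13.775
t cm [-2.5518 -0.007  -0.0198] w [0.0002 0.0001 0.0002] goal [ 0.5    -0.2101  0.0538]
```

carry_out(rows=[{"tx": -0.3, "ty": 0, "tz": 0, "wx": 0, "wy": 0, "wz": 0, "jaw": 3.5}, {"tx": -0.6, "ty": 0, "tz": 0, "wx": 0, "wy": 0, "wz": 0, "jaw": 3.5}, {"tx": -0.9, "ty": 0, "tz": 0, "wx": 0, "wy": 0, "wz": 0, "jaw": 3.5}, {"tx": -1.2, "ty": 0, "tz": 0, "wx": 0, "wy": 0, "wz": 0, "jaw": 3.5}])

```text
time: 14.28
eef_pos: [0.4863, -0.2086, 0.0537]
tcp_rot: [0.056, 0.998, 0.0, -0.0]
wrist_force: [-0.4, -1.2, -2.6]
opening: 0.0397
finger_force: 25.0
```

```bash
python3 -c "
from go import *
loc(CP);print(r.state()['ft_torque'])
"
```

```text
local mm [-43.7524   0.0445  53.6861] F [-0.3624 -1.2252 -2.6133] open 0.03966411942535731 t 14.275
[ 0.045  -0.0055  0.0503]
```

carry_out(rows=[{"tx": -0.3, "ty": 0, "tz": 0, "wx": 0, "wy": 0, "wz": 0, "jaw": 3.5}, {"tx": -0.6, "ty": 0, "tz": 0, "wx": 0, "wy": 0, "wz": 0, "jaw": 3.5}, {"tx": -0.9, "ty": 0, "tz": 0, "wx": 0, "wy": 0, "wz": 0, "jaw": 3.5}, {"tx": -1.2, "ty": 0, "tz": 0, "wx": 0, "wy": 0, "wz": 0, "jaw": 3.5}])

```text
time: 14.78
eef_pos: [0.4972, -0.2094, 0.0536]
tcp_rot: [0.056, 0.998, 0.0, -0.001]
wrist_force: [-3.6, 1.8, 0.9]
opening: 0.0397
finger_force: 25.0
```

```bash
python3 -c "
from go import *
loc(CP);print(r.state()['ft_torque'])
for c in ('top','scene'):
    s=r.snapshot(c);save(s,c+'5')
    for k in r.landmark_of('battery',c):
        p=at(s,k['pixel'],.024)
        if p[1]<-.1: print(c,round(k['score'],2),k['pixel'],p,np.linalg.norm(p[:2]-CP[:2]))
"
```

```text
local mm [-32.8241   0.4193  53.6201] F [-3.6448  1.8373  0.8693] open 0.039711728498019114 t 14.775
[ 0.4388  0.6699 -0.0946]
top 0.63 [428.1, 245.2] [ 0.489  -0.2071  0.024 ] 0.04127233769174835
scene 0.87 [391.3, 360.6] [ 0.4814 -0.2099  0.024 ] 0.048486109259429144
```

carry_out(rows=[{"tx": -0.3, "ty": 0, "tz": 0, "wx": 0, "wy": 0, "wz": 0, "jaw": 3.5}, {"tx": -0.6, "ty": 0, "tz": 0, "wx": 0, "wy": 0, "wz": 0, "jaw": 3.5}, {"tx": -0.8, "ty": 0, "tz": 0, "wx": 0, "wy": 0, "wz": 0, "jaw": 3.5}])

```text
time: 15.35
eef_pos: [0.506, -0.2101, 0.0536]
tcp_rot: [0.056, 0.998, 0.0, -0.0]
wrist_force: [-4.8, 4.9, 0.4]
opening: 0.0397
finger_force: 25.0
```

carry_out(rows=[{"tx": -0.2, "ty": 0.06, "tz": 0, "wx": 0, "wy": 0, "wz": 0, "jaw": 3.5}, {"tx": -0.5, "ty": 0.06, "tz": 0, "wx": 0, "wy": 0, "wz": 0, "jaw": 3.5}, {"tx": -0.8, "ty": 0.08, "tz": 0, "wx": 0, "wy": 0, "wz": 0, "jaw": 3.5}])

```text
time: 15.72
eef_pos: [0.5145, -0.2109, 0.0536]
tcp_rot: [0.056, 0.998, 0.0, 0.0]
wrist_force: [-1.7, 2.5, -1.6]
opening: 0.0397
finger_force: 25.0
```

```bash
python3 -c "
from go import *
loc(CP);print(r.state()['ft_torque'])
for c in ('top','scene'):
    s=r.snapshot(c);save(s,c+'6')
    for k in r.landmark_of('battery',c):
        p=at(s,k['pixel'],.024)
        if p[1]<-.1: print(c,round(k['score'],2),k['pixel'],p,np.linalg.norm(p[:2]-CP[:2]))
"
```

```text
local mm [-15.5122   0.8854  53.622 ] F [-1.6989  2.541  -1.6197] open 0.039734491955179245 t 15.725
[0.6377 0.3263 0.0071]
top 0.55 [430.8, 240.4] [ 0.5009 -0.2145  0.024 ] 0.028953578035985784
scene 0.89 [399.7, 357.3] [ 0.4999 -0.2115  0.024 ] 0.029921797383875133
```

carry_out(rows=[{"tx": 0, "ty": 0, "tz": 0, "wx": 0, "wy": 0, "wz": 0, "jaw": 7}, {"tx": 0, "ty": 0, "tz": 0, "wx": 0, "wy": 0, "wz": 0, "jaw": 7}, {"tx": 0, "ty": 0, "tz": 0, "wx": 0, "wy": 0, "wz": 0, "jaw": 7}, {"tx": 0, "ty": 0, "tz": -2, "wx": 0, "wy": 0, "wz": 0, "jaw": 7}, {"tx": 0, "ty": 0, "tz": -5, "wx": 0, "wy": 0, "wz": 0, "jaw": 7}, {"tx": 4, "ty": 0, "tz": -5.5, "wx": 0, "wy": 0, "wz": 0, "jaw": 0}, {"tx": 8, "ty": 0, "tz": -5.5, "wx": 0, "wy": 0, "wz": 0, "jaw": 0}, {"tx": 8, "ty": 0, "tz": -5.5, "wx": 0, "wy": 0, "wz": 0, "jaw": 0}, {"tx": 8, "ty": 0, "tz": -5.5, "wx": 0, "wy": 0, "wz": 0, "jaw": 0}, {"tx": 8, "ty": 0, "tz": -5.5, "wx": 0, "wy": 0, "wz": 0, "jaw": 0}], newtons=20)

```text
time: 17.18
eef_pos: [0.4362, -0.202, 0.1087]
tcp_rot: [0.056, 0.998, 0.0, 0.001]
wrist_force: [0.9, -0.8, 0.1]
opening: 0.022
finger_force: 0.0
```

```bash
python3 -c "
from go import *
loc(CP)
for c in ('top','scene'):
    s=r.snapshot(c);save(s,c+'7')
    for k in r.landmark_of('battery',c):
        p=at(s,k['pixel'],.024)
        if p[1]<-.1: print(c,round(k['score'],2),k['pixel'],p,np.linalg.norm(p[:2]-CP[:2]))
go(CP,-.095,.0425)
a=cv2.imread('pics/top7.png')[170:290,370:490];b=cv2.imread('pics/scene7.png')[270:420,320:500]
cv2.imwrite('pics/c7.png',np.hstack([cv2.resize(a,(400,400),interpolation=cv2.INTER_CUBIC),cv2.resize(b,(400,333),interpolation=cv2.INTER_CUBIC) if 0 else cv2.resize(b,(400,400),interpolation=cv2.INTER_CUBIC)]))
"
```

```text
local mm [-94.3165   0.938  108.7277] F [ 0.9037 -0.7723  0.069 ] open 0.022033504503954828 t 17.175
top 0.78 [426.6, 239.6] [ 0.5031 -0.2042  0.024 ] 0.02829322712972789
scene 0.79 [399.8, 355.5] [ 0.5023 -0.2083  0.024 ] 0.027958486475630474
t cm [-0.0307 -0.0955  6.6078] w [0.0002 0.0005 0.0003] goal [ 0.4354 -0.2029  0.0425]
```

View pics/c7.png

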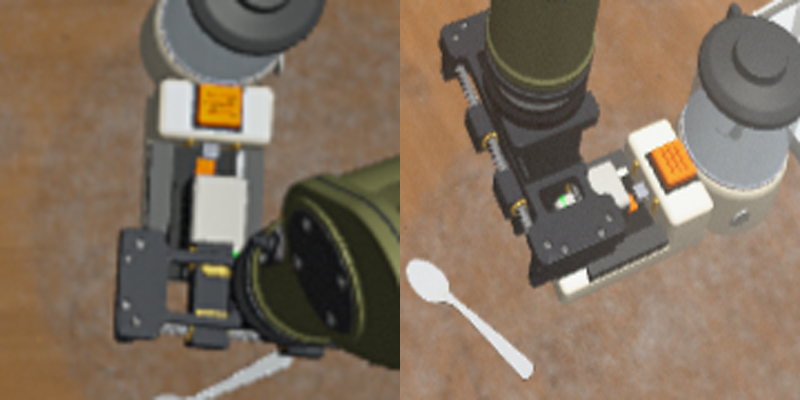

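The battery sits in the rails, about 27 mm short of home. Next I close the fingers and lower behind the heel.

carry_out(rows=[{"tx": 0.2, "ty": -0.08, "tz": 0, "wx": 0, "wy": 0, "wz": 0, "jaw": 0}, {"tx": 0.2, "ty": -0.08, "tz": 2, "wx": 0, "wy": 0, "wz": 0, "jaw": 0}, {"tx": 0.2, "ty": -0.08, "tz": 4, "wx": 0, "wy": 0, "wz": 0, "jaw": 0}, {"tx": 0.2, "ty": -0.08, "tz": 5.5, "wx": 0, "wy": 0, "wz": 0, "jaw": 0}, {"tx": 0.2, "ty": -0.08, "tz": 6.5, "wx": 0, "wy": 0, "wz": 0, "jaw": 0}, {"tx": 0.2, "ty": -0.08, "tz": 6.6, "wx": 0, "wy": 0, "wz": 0, "jaw": 0}, {"tx": 0.2, "ty": -0.08, "tz": 6.6, "wx": 0, "wy": 0, "wz": 0, "jaw": 0}])

```text
time: 18.25
eef_pos: [0.4326, -0.2026, 0.043]
tcp_rot: [0.056, 0.998, -0.0, 0.0]
wrist_force: [0.0, 0.7, 0.5]
opening: 0.0005
finger_force: 0.0
```

```bash
python3 -c "
from go import *
loc(CP)
go(CP,-.075,.0428)
"
```

```text
local mm [-97.7741   0.0084  42.978 ] F [0.0236 0.6844 0.4503] open 0.0005181888439079784 t 18.25
t cm [-2.2774 -0.0013  0.0186] w [-0.      0.0004  0.0002] goal [ 0.4553 -0.2051  0.0428]
```

carry_out(rows=[{"tx": -0.8, "ty": 0, "tz": 0, "wx": 0, "wy": 0, "wz": 0, "jaw": 0}, {"tx": -1.6, "ty": 0, "tz": 0, "wx": 0, "wy": 0, "wz": 0, "jaw": 0}, {"tx": -2.1, "ty": 0, "tz": 0, "wx": 0, "wy": 0, "wz": 0, "jaw": 0}, {"tx": -2.5, "ty": 0, "tz": 0, "wx": 0, "wy": 0, "wz": 0, "jaw": 0}, {"tx": -2.9, "ty": 0, "tz": 0, "wx": 0, "wy": 0, "wz": 0, "jaw": 0}, {"tx": -3.2, "ty": 0, "tz": 0, "wx": 0, "wy": 0, "wz": 0, "jaw": 0}])

```text
time: 19.0
eef_pos: [0.4642, -0.2061, 0.0427]
tcp_rot: [0.056, 0.998, 0.0, -0.0]
wrist_force: [-1.2, 0.3, 1.1]
opening: 0.0004
finger_force: 0.6
```

```bash
python3 -c "
from go import *
loc(CP)
"
```

```text
local mm [-65.9863   0.0324  42.66  ] F [-1.1949  0.2856  1.0561] open 0.00035535050690388285 t 19.0
```

In contact at the heel; pushing on gently.

carry_out(rows=[{"tx": -0.3, "ty": 0, "tz": 0, "wx": 0, "wy": 0, "wz": 0, "jaw": 0}, {"tx": -0.5, "ty": 0, "tz": 0, "wx": 0, "wy": 0, "wz": 0, "jaw": 0}, {"tx": -0.7, "ty": 0, "tz": 0, "wx": 0, "wy": 0, "wz": 0, "jaw": 0}, {"tx": -0.9, "ty": 0, "tz": 0, "wx": 0, "wy": 0, "wz": 0, "jaw": 0}])

```text
time: 19.5
eef_pos: [0.4727, -0.207, 0.0426]
tcp_rot: [0.056, 0.998, 0.0, -0.001]
wrist_force: [-2.9, 0.7, 1.7]
opening: 0.0006
finger_force: 1.7
```

carry_out(rows=[{"tx": -0.2, "ty": 0, "tz": 0, "wx": 0, "wy": 0, "wz": 0, "jaw": 0}, {"tx": -0.4, "ty": 0, "tz": 0, "wx": 0, "wy": 0, "wz": 0, "jaw": 0}])

```text
time: 19.75
eef_pos: [0.4746, -0.2072, 0.0425]
tcp_rot: [0.056, 0.998, -0.0, -0.003]
wrist_force: [-8.8, 2.2, 5.6]
opening: 0.0003
finger_force: 4.3
```

```bash
python3 -c "
from go import *
loc(CP)
"
```

```text
local mm [-55.577    0.0477  42.5258] F [-8.8002  2.1695  5.5505] open 0.0003090962842239139 t 19.75
```

carry_out(rows=[{"tx": -0.15, "ty": 0, "tz": 0, "wx": 0, "wy": 0, "wz": 0, "jaw": 0}, {"tx": -0.3, "ty": 0, "tz": 0, "wx": 0, "wy": 0, "wz": 0, "jaw": 0}])

```text
time: 20.0
eef_pos: [0.4769, -0.2076, 0.0425]
tcp_rot: [0.056, 0.998, -0.0, -0.003]
wrist_force: [-7.2, 1.9, 4.5]
opening: 0.0002
finger_force: 3.6
```

carry_out(rows=[{"tx": -0.15, "ty": 0, "tz": 0, "wx": 0, "wy": 0, "wz": 0, "jaw": 0}, {"tx": -0.3, "ty": 0, "tz": 0, "wx": 0, "wy": 0, "wz": 0, "jaw": 0}])

```text
time: 20.25
eef_pos: [0.4804, -0.2079, 0.0425]
tcp_rot: [0.056, 0.998, -0.0, -0.003]
wrist_force: [-7.2, 1.2, 5.6]
opening: 0.0007
finger_force: 3.9
```

```bash
python3 -c "
from go import *
loc(CP)
"
```

```text
local mm [-49.7401   0.0177  42.4851] F [-7.1722  1.1954  5.6231] open 0.0006839575878821578 t 20.25
```

carry_out(rows=[{"tx": -0.15, "ty": 0, "tz": 0, "wx": 0, "wy": 0, "wz": 0, "jaw": 0}, {"tx": -0.3, "ty": 0, "tz": 0, "wx": 0, "wy": 0, "wz": 0, "jaw": 0}])

```text
time: 20.5
eef_pos: [0.4829, -0.2082, 0.0425]
tcp_rot: [0.056, 0.998, -0.0, -0.003]
wrist_force: [-9.2, 1.2, 7.3]
opening: 0.0003
finger_force: 3.9
```

carry_out(rows=[{"tx": -0.1, "ty": 0, "tz": 0, "wx": 0, "wy": 0, "wz": 0, "jaw": 0}, {"tx": -0.2, "ty": 0, "tz": 0, "wx": 0, "wy": 0, "wz": 0, "jaw": 0}])

```text
time: 20.75
eef_pos: [0.4842, -0.2084, 0.0425]
tcp_rot: [0.056, 0.998, -0.0, -0.004]
wrist_force: [-10.8, 2.0, 9.9]
opening: 0.0003
finger_force: 5.3
```

```bash
python3 -c "
from go import *
loc(CP)
"
```

```text
local mm [-45.8797  -0.0293  42.4583] F [-10.8275   1.9588   9.8607] open 0.0003362842223890557 t 20.75
```

carry_out(rows=[{"tx": -0.1, "ty": 0, "tz": -0.05, "wx": 0, "wy": 0, "wz": 0, "jaw": 0}, {"tx": -0.2, "ty": 0, "tz": -0.05, "wx": 0, "wy": 0, "wz": 0, "jaw": 0}])

```text
time: 21.0
eef_pos: [0.4843, -0.2084, 0.0425]
tcp_rot: [0.056, 0.998, -0.0, -0.006]
wrist_force: [-11.9, 3.2, 7.3]
opening: 0.0007
finger_force: 6.5
```

carry_out(rows=[{"tx": -0.1, "ty": 0, "tz": 0, "wx": 0, "wy": 0, "wz": 0, "jaw": 0}, {"tx": -0.15, "ty": 0, "tz": 0, "wx": 0, "wy": 0, "wz": 0, "jaw": 0}])

```text
time: 21.25
eef_pos: [0.4843, -0.2084, 0.0425]
tcp_rot: [0.056, 0.998, -0.0, -0.007]
wrist_force: [-14.2, 3.7, 9.1]
opening: 0.0003
finger_force: 7.5
```

```bash
python3 -c "
from go import *
loc(CP)
for c in ('top','scene'):
    s=r.snapshot(c);save(s,c+'8')
    for k in r.landmark_of('battery',c):
        p=at(s,k['pixel'],.024)
        if p[1]<-.1: print(c,round(k['score'],2),k['pixel'],p,np.linalg.norm(p[:2]-CP[:2]))
"
```

```text
local mm [-45.7591  -0.0634  42.5027] F [-14.2214   3.664    9.1268] open 0.0003216909831054996 t 21.25
top 0.62 [431.3, 226.2] [ 0.5365 -0.2179  0.024 ] 0.008011696296961227
scene 0.87 [413.5, 351.4] [ 0.5313 -0.2134  0.024 ] 0.0015394835628401724
```

carry_out(rows=[{"tx": -0.1, "ty": 0, "tz": 0, "wx": 0, "wy": 0, "wz": 0, "jaw": 0}, {"tx": -0.15, "ty": 0, "tz": 0, "wx": 0, "wy": 0, "wz": 0, "jaw": 0}, {"tx": -0.15, "ty": 0, "tz": 0, "wx": 0, "wy": 0, "wz": 0, "jaw": 0}])

```text
time: 21.82
eef_pos: [0.4844, -0.2084, 0.0425]
tcp_rot: [0.056, 0.998, -0.0, -0.009]
wrist_force: [-17.5, 3.7, 11.6]
opening: 0.0002
finger_force: 8.5
```

carry_out(rows=[{"tx": 0.3, "ty": 0, "tz": 0, "wx": 0, "wy": 0, "wz": 0, "jaw": 0}, {"tx": 0.7, "ty": 0, "tz": 0, "wx": 0, "wy": 0, "wz": 0, "jaw": 0}, {"tx": 0.8, "ty": 0, "tz": 0, "wx": 0, "wy": 0, "wz": 0, "jaw": 0}])

```text
time: 22.2
eef_pos: [0.4839, -0.2083, 0.0428]
tcp_rot: [0.056, 0.998, 0.0, -0.001]
wrist_force: [-3.8, 0.8, -1.6]
opening: 0.0003
finger_force: 2.2
```

```bash
python3 -c "
from go import *
loc(CP)
"
```

```text
local mm [-46.2259   0.0344  42.7714] F [-3.8172  0.8415 -1.585 ] open 0.00027858373216987204 t 22.2
```

carry_out(rows=[{"tx": 0.2, "ty": 0, "tz": 0, "wx": 0, "wy": 0, "wz": 0, "jaw": 0}, {"tx": 0.3, "ty": 0, "tz": 0, "wx": 0, "wy": 0, "wz": 0, "jaw": 0}, {"tx": 0.3, "ty": 0, "tz": 0, "wx": 0, "wy": 0, "wz": 0, "jaw": 0}])

```text
time: 22.58
eef_pos: [0.483, -0.2082, 0.0433]
tcp_rot: [0.056, 0.998, 0.0, 0.001]
wrist_force: [-3.0, -0.6, -1.9]
opening: 0.0004
finger_force: 1.2
```

```bash
python3 -c "
from go import *
loc(CP)
for c in ('top','scene'):
    s=r.snapshot(c);save(s,c+'9')
    for k in r.landmark_of('battery',c):
        p=at(s,k['pixel'],.024)
        if p[1]<-.1: print(c,round(k['score'],2),k['pixel'],p,np.linalg.norm(p[:2]-CP[:2]))
"
```

```text
local mm [-47.0795   0.0719  43.3037] F [-2.9676 -0.5982 -1.9086] open 0.00043473528213745885 t 22.575
top 0.52 [428.3, 229.4] [ 0.5286 -0.21    0.024 ] 0.0037543010338423216
scene 0.88 [412.8, 351.5] [ 0.53   -0.2129  0.024 ] 0.0005881305834833576
```

carry_out(rows=[{"tx": 0.15, "ty": 0, "tz": 0, "wx": 0, "wy": 0, "wz": 0, "jaw": 0}, {"tx": 0.25, "ty": 0, "tz": 0, "wx": 0, "wy": 0, "wz": 0, "jaw": 0}, {"tx": 0.25, "ty": 0, "tz": 0, "wx": 0, "wy": 0, "wz": 0, "jaw": 0}])

```text
time: 23.15
eef_pos: [0.4803, -0.2078, 0.0434]
tcp_rot: [0.056, 0.998, 0.0, 0.001]
wrist_force: [0.6, -0.7, -0.8]
opening: 0.0001
finger_force: 0.0
```

Contact is lost and the battery did not follow, which points to locked. Now back off clear and check.

carry_out(rows=[{"tx": 2, "ty": 0, "tz": 0, "wx": 0, "wy": 0, "wz": 0, "jaw": 0}, {"tx": 4, "ty": 0, "tz": 0, "wx": 0, "wy": 0, "wz": 0, "jaw": 0}, {"tx": 5, "ty": 0, "tz": -4, "wx": 0, "wy": 0, "wz": 0, "jaw": 0}, {"tx": 5, "ty": 2, "tz": -9, "wx": 0, "wy": 0, "wz": 0, "jaw": 0}, {"tx": 5, "ty": 7, "tz": -14, "wx": 0, "wy": 0, "wz": 0, "jaw": 0}, {"tx": 5, "ty": 13, "tz": -17, "wx": 0, "wy": 0, "wz": 0, "jaw": 0}, {"tx": 5, "ty": 18, "tz": -17, "wx": 0, "wy": 0, "wz": 0, "jaw": 0}, {"tx": 5, "ty": 22, "tz": -17, "wx": 0, "wy": 0, "wz": 0, "jaw": 0}, {"tx": 5, "ty": 22, "tz": -17, "wx": 0, "wy": 0, "wz": 0, "jaw": 0}])

```text
time: 24.28
eef_pos: [0.4554, 0.0203, 0.2139]
tcp_rot: [0.052, 0.999, 0.001, 0.001]
wrist_force: [-0.0, 0.6, -0.7]
opening: 0.0007
finger_force: 0.0
```

```bash
python3 -c "
from go import *
loc(CP)
for c in ('top','scene'):
    s=r.snapshot(c);save(s,c+'10')
    for k in r.landmark_of('battery',c):
        p=at(s,k['pixel'],.024)
        if p[1]<-.1: print(c,round(k['score'],2),k['pixel'],p,np.linalg.norm(p[:2]-CP[:2]))
    hsv=cv2.cvtColor(s['frame'],cv2.COLOR_RGB2HSV);m=cv2.inRange(hsv,(8,170,150),(24,255,255));n,l,st,ce=cv2.connectedComponentsWithStats(m)
    for i in range(1,n):
        if st[i,4]>60: print(c,st[i,4],ce[i])
a=cv2.imread('pics/top10.png');b=cv2.imread('pics/scene10.png')
k=lambda i,x,y,w,h:cv2.resize(i[y:y+h,x:x+w],(400,300),interpolation=cv2.INTER_CUBIC)
cv2.imwrite('pics/c10.png',np.vstack([np.hstack([k(a,390,185,80,80),k(b,360,290,120,90)]),np.hstack([k(a,140,80,440,280),k(b,160,90,480,360)])]))
"
```

```text
local mm [-100.0649  224.0297  213.8612] F [-0.0253  0.5867 -0.7106] open 0.0007045160917953579 t 24.275
top 0.7 [430.2, 228.8] [ 0.53   -0.2148  0.024 ] 0.0012862762662618
top 122 [511.7295 110.123 ]
top 144 [435.5208 201.3681]
top 168 [261.8929 212.744 ]
top 212 [208.9623 326.4245]
scene 0.92 [413.2, 351.9] [ 0.5302 -0.214   0.024 ] 0.0006605807662435067
scene 204 [442.7402 330.5686]
```

View pics/c10.png

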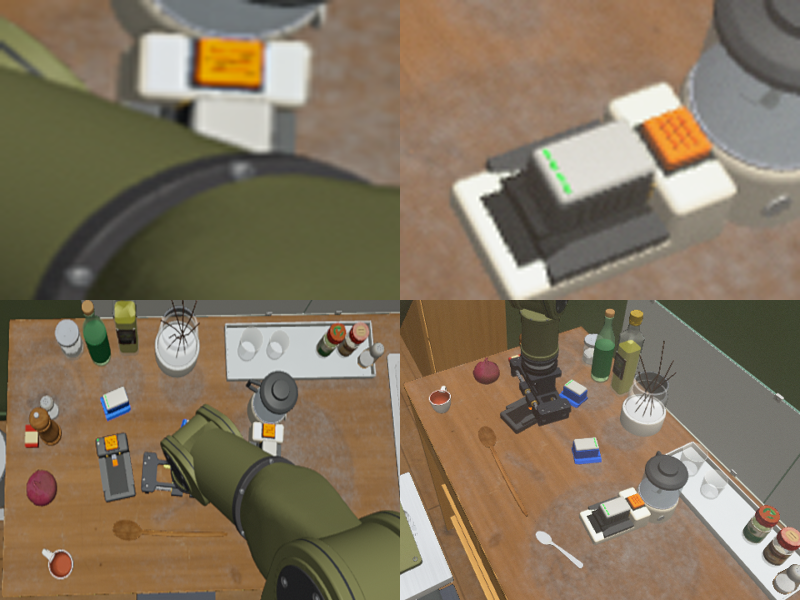

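The picture shows the battery home against the chopper's head, with no gap at the nose. The chopper's pad is at (442.7, 330.6), the same pixel as at rest, so the catch is up and locked. The bystanders look undisturbed and the arm is clear, so I hand in.

```bash
python3 -c "
from rig import r
print(r.sign_off())"
```

```text
the job is handed in; nothing more can be done
None
```

The battery is off the charger and fully home in the chopper. The catch looks locked: it stayed put when released and the pad is back at rest height. The push peaked at about 18 N, the other kitchen things look undisturbed, and I handed the job in at about 24 s; no verdict came back.

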